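# Set up the gel imaging stand: tilt the screen, set the camera height and lock it

### The job

Get the gel imaging stand ready for a picture: first tilt the screen unit's fold-down screen up by its bar to 45 degrees and let go of it. Then take hold of the orange grip of the open cam lever on the camera carriage, lift the carriage until its yellow index tab is level with the red height flag on the column, and only then swing the lever fully closed while you hold the carriage at that height. Finish still gripping the orange grip, with the camera at the mark, as the clamp is checked before anyone lets go; never let the camera drop, do not shift the flag, and leave the other things on the bench where they are.

Things in the scene. Friction and masses are not known exactly. Their poses are not given: they have to be found in the camera images.
- stand: Gel imaging stand, fixed: white base 45 mm high with a lit blue window; upright 30 mm square silver column, top 323 mm above the bench, with the sliding camera carriage. Origin on the bench below the column axis; base reaches 220 mm along its -x (towards the robot), 50 mm +x, 120 mm each side. Camera arm along -x, lever on the +y side, index tab and flag on the -y side; z up.
- carriage (a joint): Height of the camera carriage above its lower stop, m: 0 at the stop (where it starts), up to 0.13, growing upwards. Carriage with camera and lever weighs 0.37 to 0.54 kg. With the lever open it slides freely and drops when it is not held; the closed lever clamps it. It can only slide vertically.
- carriage_index (a point): Outer part of the yellow index tab that sticks out on the carriage's -y side (tab 8 mm high, 12 mm wide, lying level); the point is at half its height, 11 mm in from its outer end. It rises with the carriage.
- height_mark (a point): Red height flag: level bar 8 mm high, 6 mm thick, clipped to the back of the column, sticking out to the stand's -y side 15 mm behind (+x of) the yellow tab; the point is at half its height. Held by friction (6 N), must stay put. Its height differs each time, 45 to 105 mm above the tab's start.
- cam_lever (a joint): Cam lever angle, rad: 0 closed at its stop, grows as it opens, max 1.45; upright axis at lever_pivot. Closed it points 20 deg off the stand's -x towards its +y; opening turns it clockwise seen from above. Stays where left (1.3 N at the grip moves it); in the last 0.7 rad the cam bears on the column: up to about 8 N at the grip, and the carriage gets hard to slide.
- lever_pivot (a point): The cam lever's upright pivot axis, on the carriage; the point is at mid-thickness of the lever. The grip's axis is 120 mm from it.
- grip_knob: Orange upright round grip at the free end of the cam lever, 22 mm in diameter and 40 mm high; origin at its centre, 31 mm above the mid-plane of the steel lever (9 mm thick, 16 mm wide) that carries it. Lifting it lifts the whole carriage. Clear all round and above; z up. It turns with the lever (it does not spin on it), but a gripper's pads can turn about it.
- screen_unit: The imager's grey screen unit, fixed to the bench, 150 x 200 x 38 mm; origin at the centre of its underside, its -x side faces roughly to the robot, its y along the screen's hinge, z up.
- screen (a joint): Tilt of the screen, rad: 0 lying flat on the unit, growing as its far edge (the unit's +x edge) is lifted towards the robot side, at most 1.4. The hinge is stiff: the screen stays at any angle it is left at; lifting it takes about 5 to 8 N at the bar. 45 degrees is 0.785.
- screen_hinge (a point): Middle of the screen's hinge axis (along the unit's y), at the unit's -x edge, 41 mm above the bench.
- screen_bar (a point): Middle of the round steel bar near the screen's free edge, 12 mm in diameter, 102 mm long along the unit's y, on two posts 90 mm apart. The bar's centre is 26 mm above the screen's face; in the screen's own plane it is 122 mm from the hinge, and 38 mm off the hinge along the screen's upward normal. Clear fore and aft and below, so it can be pinched from above; the bar can turn in the grip.
- gel_tray: Empty clear gel tray lying on the blue window, 80 x 100 x 18 mm. Bystander.
- tube_rack: Blue rack of small tubes, 70 x 160 x 47 mm. Bystander.
- buffer_bottle: Clear bottle with blue cap, 72 mm diameter, 150 mm high. Bystander.
- tip_box: Grey pipette-tip box with blue lid, 86 x 122 x 85 mm. Bystander.
- marker_pen: White marker pen with blue cap, 135 mm long, 12 mm thick, lying. Bystander.
- bench_timer: White bench timer, 60 x 70 x 22 mm. Bystander.
- spare_comb: Red gel comb lying flat, 100 x 18 x 16 mm. Bystander.

How it is judged:
By the outcome, as a careful person would: the job done as asked, in the order asked, and still so for the second after the job is handed in, while the arm keeps its last pose, push and grip.
It also fails if it takes over 51 s, if anything falls off the work surface, if the arm or the gripper's body presses on something with over 40 N, if the wrist force passes 120 N, or if a joint passes its speed limit or range.

### The arm

A 7-joint arm with a two-finger parallel gripper is mounted at the origin on the work surface. World frame = base frame: x ahead of the robot, y to its left, z up, the work surface at z = 0. Lengths are in mm, angles in rad, forces in N, time in s.
With the tool pointing down it reaches from about 425 to 825 mm from the base axis. Payload 3.6 kg.
Tool frame: the origin (TCP) lies at the very end of the fingers, on their centre line; the grasp point (between the pads) lies manip.tcp_to_grasp behind it (manip.tcp_to_grasp is the distance from the TCP to the grasp point, in mm); z points along the fingers, y is the direction in which the jaws open and shut (so a half turn about z gives the same grasp; the last joint's range is limited). The gripper opens to 93 mm and grips with 3 to 60 N. Pads are 15 mm wide; open, the fingers measure 128 mm over their backs; the gripper's body (75 mm by 188 mm) begins 65 mm behind the grasp point.
Start: joints at [-1.351, 0.615, -0.013, 1.423, 0.008, 1.103, -0.04], TCP at [158.764, 630.282, 218.64] pointing down, gripper open.
Joint ranges: [-3.12, 3.12], [-0.3, 2.06], [-1.34, 1.32], [0.26, 2.42], [-1.36, 4.5], [0.01, 1.98], [-2.84, 2.84]. Speed limits (rad/s): [2.79, 2.79, 3.14, 3.14, 3.14, 3.14, 3.14].

### API

Orientations are given as a 3x3 rotation matrix whose columns are the frame's x, y, z axes.
In Python, from workcell import manip gives the robot as it stands.
- The arm moves only by the tool drive_tool, never from a script. Its argument "series" is a list of rows, each a list of 3 entries, a list of its own where there are three numbers: the closure, from 0 (fully open) to 1 (shut), then the shift along the world's x, y, z each as a share of 0.15 m, from -1 to 1, then the turn, a rotation vector about the world's x, y, z each as a share of 30 degrees, from -1 to 1. A call has 1 to 12 rows; each row is the pose to reach, as a shift and turn from the pose commanded when the call began; what a row does not reach only later rows make up. A row lasts 1/8 s, in which the tool goes at most 62.5 mm and 10.7 degrees, less where a joint would pass 70% of its speed; a pose out of reach is approached as far as the arm can. A call with a number of a shift or a turn outside -1 to 1 is refused whole. A call with a gripper value outside its range is refused whole. The fingers move at their own pace and stop on an object; the grip force is fixed at half the most. Time passes only in rows, so rows that repeat a pose let the fingers close. It gives the time, the measured TCP pose, the force and the opening at its end, in the units of the state.
- manip.get_obs(): the state, without advancing time (a new reading comes with each control period).
- manip.get_image(name): name is "scene" or "top"; returns (picture, depth): 420x560x3 uint8, blue, green, red; 420x560 float32, mm along the optical axis (not along the pixel's ray), 0 where there is no reading.
- manip.camera_info(name): a dict with "intrinsics" (3x3 intrinsics, pixels), "rvec" (rotation vector, rad) and "tvec" (3), from world to camera coordinates, as OpenCV has them. Camera axes: x right, y down, z forward; pixel columns grow to the right and rows downward; lengths in mm; the calibration is good to about 2 mm. A picture is of the moment at which its call begins. camera_info takes no time and is no camera call.
- manip.finish_job(): hands the job in, once; it reports no verdict.
The state is a dict: "t": time; "joints": joint angles; "qd": joint speeds; "effort": joint torques, N m; "position": TCP position; "tool_rot": TCP orientation; "force": force on the tool from outside, world axes, zero at the start; "ft_torque": the same for the moment, N m; "opening": opening from 0.0 (shut) to 1.0 (fully open).
Only numpy, scipy, OpenCV 4.12 (cv2) and the standard library are available. Lean on these libraries where they do the work, as an engineer would, in place of code of your own. Each camera call takes 0.05 s, during which the arm holds its last target.

## Working session

There is one attempt and no reset: what is moved stays moved. The work goes in short steps, Python scripts to look and compute and a tool call to move; the robot and the scene stay as the last step left them, time stands still between calls to the robot, and variables do not carry over. Pictures are saved under pics/ and viewed, and the job is handed in when it is done.

Besides the shell and the picture viewer there is one more tool, called after "Request:" as a command line: name --argument value ..., lists and objects as JSON in quotes. drive_tool: Moves the arm, as the interface text tells. Shift numbers are shares of 0.15 m and turn numbers shares of 30 degrees, none past 1 either way. Its arguments: {"type":"object","properties":{"series":{"type":"array","items":{"type":"array"}}},"required":["series"]}

```bash
mkdir -p pics; ls; python3 - <<'E'
from workcell import manip
import cv2,numpy as np
print(manip.get_obs(), manip.tcp_to_grasp)
for n in("scene","top"):
    im,d=manip.get_image(n); np.savez(f"/tmp/{n}0.npz",im=im,d=d,**manip.camera_info(n))
    cv2.imwrite(f"pics/{n}0.png",im); print(manip.camera_info(n))
E
```

```text
pics
{'t': 0.0, 'joints': array([-1.35052841,  0.61590654, -0.0126574 ,  1.42490342,  0.008112  ,
        1.10340387, -0.04035636]), 'qd': array([ 2.20671494e-03,  2.18291105e-04, -1.47880939e-05, -2.14029234e-04,
       -7.85261093e-04, -1.19303288e-03,  3.36654418e-04]), 'effort': array([-6.81867891e-05, -4.58922458e+01,  2.09242841e-01, -1.65743655e+01,
       -6.10402669e-02,  2.02999846e-02,  2.24183714e-04]), 'position': array([158.5537255 , 629.54037019, 217.48780664]), 'tool_rot': array([[-9.69743414e-01,  2.44125677e-01, -6.04132839e-04],
       [ 2.44126423e-01,  9.69740194e-01, -2.49906537e-03],
       [-2.42341301e-05, -2.57093698e-03, -9.99996695e-01]]), 'force': array([ 0.56827062, -0.427755  , -0.25228209]), 'ft_torque': array([-0.00630554,  0.06699118, -0.03619538]), 'opening': 1.0022738135949592} 18.8
{'intrinsics': array([[467.82800592,   0.        , 279.10738582],
       [  0.        , 467.82800592, 199.63768506],
       [  0.        ,   0.        ,   1.        ]]), 'rvec': array([ 2.13580705,  1.00948048, -0.4176585 ]), 'tvec': array([-234.13546092, -193.38969661, 1696.13548756])}
{'intrinsics': array([[467.16073711,   0.        , 280.2398642 ],
       [  0.        , 467.16073711, 208.78372532],
       [  0.        ,   0.        ,   1.        ]]), 'rvec': array([ 2.16731404, -2.13827437,  0.12130007]), 'tvec': array([ -85.63630213,  489.33500764, 1341.82142378])}
```

View pics/scene0.png

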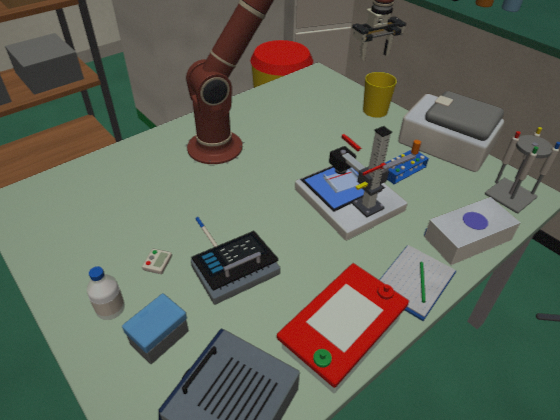

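View pics/top0.png

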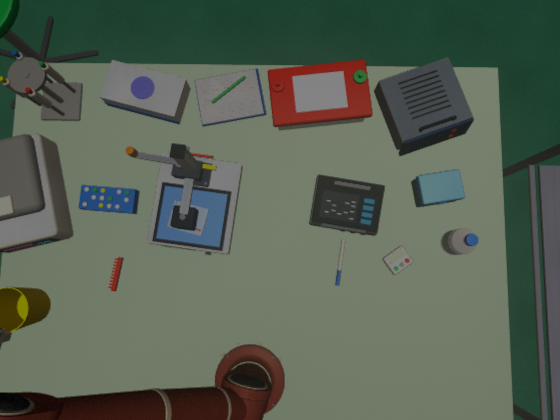

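```bash
cat > h.py <<'E'
import numpy as np,cv2
def load(n,k=0):
    return np.load(f"/tmp/{n}{k}.npz")
def snap(n,k):
    from workcell import manip
    im,d=manip.get_image(n); np.savez(f"/tmp/{n}{k}.npz",im=im,d=d,**manip.camera_info(n)); return load(n,k)
def RT(c): return cv2.Rodrigues(c['rvec'])[0],c['tvec']
def ray(c,u,v):
    R,t=RT(c); K=c['intrinsics']
    return -R.T@t, R.T@np.array([(u-K[0,2])/K[0,0],(v-K[1,2])/K[1,1],1.])
def plane(c,u,v,z):
    o,d=ray(c,u,v); return o+d*(z-o[2])/d[2]
def dep(c,u,v,Z=None):
    o,d=ray(c,u,v); return o+d*(c['d'][int(round(v)),int(round(u))] if Z is None else Z)
def proj(c,P):
    return cv2.projectPoints(np.array(P,float).reshape(-1,3),c['rvec'],c['tvec'],c['intrinsics'],None)[0].reshape(-1,2)
def two(c1,p1,c2,p2):
    o1,d1=ray(c1,*p1);o2,d2=ray(c2,*p2)
    s=np.linalg.lstsq(np.c_[d1,-d2],o2-o1,rcond=None)[0]
    a,b=o1+d1*s[0],o2+d2*s[1]; return (a+b)/2,np.linalg.norm(a-b)
def crop(c,x0,y0,x1,y1,f,name):
    cv2.imwrite("pics/"+name,cv2.resize(c['im'][y0:y1,x0:x1],None,fx=f,fy=f,interpolation=cv2.INTER_CUBIC))
E
python3 - <<'E'
from h import *
s=load("scene");t=load("top")
crop(s,290,110,440,240,5,"s_stand.png");crop(t,110,130,250,260,5,"t_stand.png")
crop(s,180,220,290,300,6,"s_scr.png");crop(t,300,165,395,245,7,"t_scr.png")
E
```

```text
(no output)
```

View pics/s_stand.png

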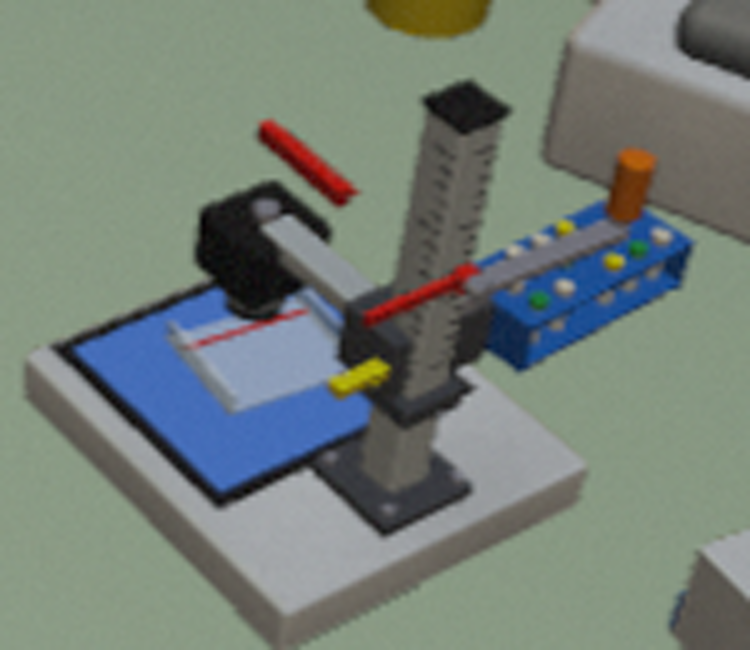

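View pics/t_stand.png

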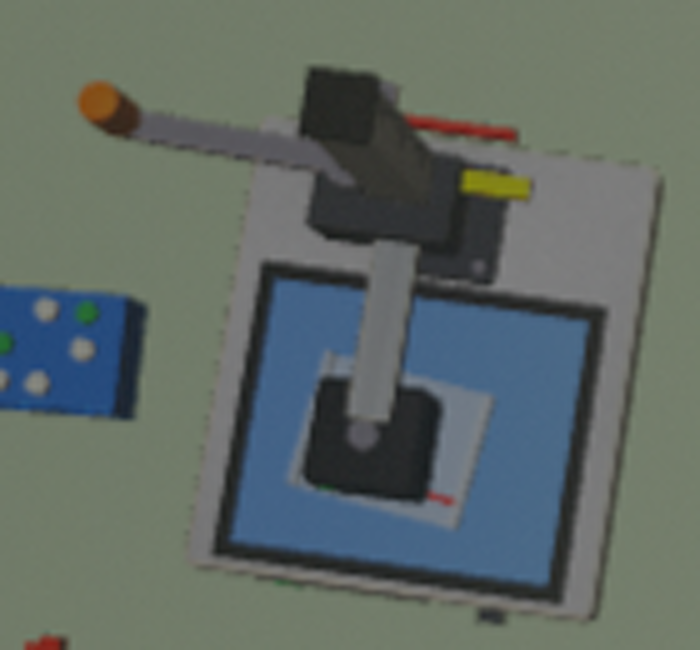

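View pics/s_scr.png

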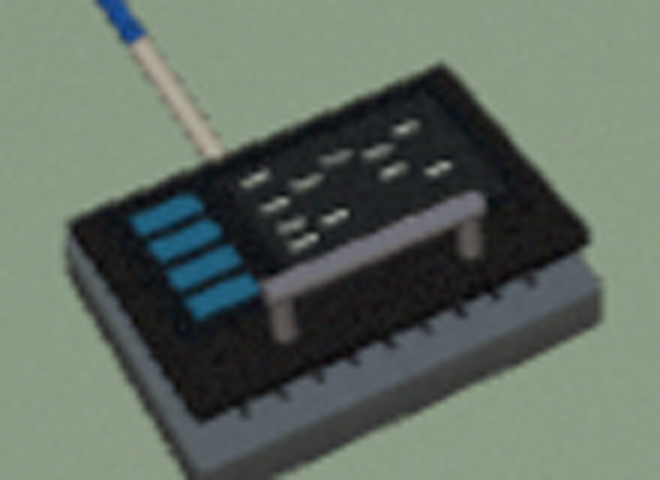

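View pics/t_scr.png

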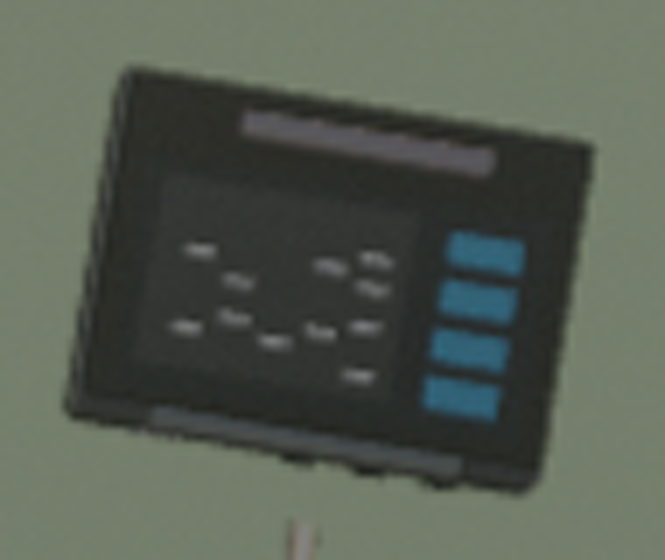

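```bash
python3 - <<'E'
from h import *
s=load("scene");t=load("top")
S=lambda x,y,x0,y0,f:((x+.5)/f-.5+x0,(y+.5)/f-.5+y0)
def pair(n,a,b): p,e=two(s,a,t,b); print(n,p.round(1),round(e,1)); return p
# bar ends (bar centre z=79)
A=S(268,290,180,220,6);B=S(478,205,180,220,6);C=S(494,162,300,165,7);D=S(244,123,300,165,7)
pair("barR",A,C);pair("barL",B,D)
for u in (A,B):print("s",plane(s,*u,79).round(1))
for u in (C,D):print("t",plane(t,*u,79).round(1))
# unit bottom? screen face corners z~53
for p in [(125,68),(595,147),(530,490),(68,410)]: print("scr corner",plane(t,*S(*p,300,165,7),53).round(1))
for p in [(440,65),(590,240),(203,420),(70,225)]: print("scr corner s",plane(s,*S(*p,180,220,6),53).round(1))
# grip top centre
g=pair("griptop",S(637,158,290,110,5),S(101,101,110,130,5))
print(dep(t,*S(101,101,110,130,5)),dep(s,*S(637,158,290,110,5)))
pair("flag tip",S(367,320,290,110,5),S(516,134,110,130,5))
pair("tab tip",S(333,385,290,110,5),S(528,187,110,130,5))
pair("coltop",S(467,107,290,110,5),S(341,105,110,130,5))
for p in [(660,178),(597,615),(193,565)]: print("base",plane(t,*S(*p,110,130,5),45).round(1))
for p in [(585,465),(282,615),(27,352)]: print("base s",plane(s,*S(*p,290,110,5),45).round(1))
E
```

```text
barR [ 545.6 -331.1   93.7] 0.8
barL [ 561.1 -231.6   88.5] 0.3
s [ 535.7 -324.8   79. ]
s [ 554.8 -226.7   79. ]
t [ 547.9 -334.1   79. ]
t [ 562.8 -232.8   79. ]
scr corner [ 590.1 -186.1   53. ]
scr corner [ 559.2 -380.6   53. ]
scr corner [ 416.7 -352.2   53. ]
scr corner [ 447.1 -163.3   53. ]
scr corner s [ 458.3 -174.4   53. ]
scr corner s [ 584.5 -187.2   53. ]
scr corner s [ 557.1 -374.7   53. ]
scr corner s [ 432.1 -361.5   53. ]
griptop [612.2 304.3 232.8] 1.4
[610.6148234  302.28369155 237.11650071] [615.24045015 300.23084837 236.56851509]
flag tip [601.2  94.4 214.9] 0.3
tab tip [585.5  95.9 156.5] 1.4
coltop [590.1 161.3 318.1] 1.0
base [616.2  36.2  45. ]
base [359.8  66.2  45. ]
base [385.3 300.4  45. ]
base s [655.  265.1  45. ]
base s [625.7  30.9  45. ]
base s [361.9  68.7  45. ]
```

```bash
python3 - <<'E'
from h import *
from scipy.optimize import least_squares
s=load("scene");t=load("top")
for c,n in((s,'s'),(t,'t')):
    H,W=c['d'].shape
    R,T=RT(c);K=c['intrinsics'];v,u=np.mgrid[:H,:W]
    X=np.stack([(u-K[0,2])/K[0,0],(v-K[1,2])/K[1,1],np.ones_like(u,float)],-1)*c['d'][...,None]
    P=(X-T)@R; np.save(f"/tmp/P{n}.npy",P)
    ax=np.array([np.cos(-.155+0),0]) 
    ux=np.array([0.988,-0.152*-1]); 
    uy=np.array([15.0,101.3])/np.hypot(15,101.3); ux=np.array([uy[1],-uy[0]])
    o=np.array([555.4,-283.4]); rel=P[...,:2]-o
    a=rel@ux;b=rel@uy
    for lo in range(-130,40,10):
        m=(a>lo)&(a<lo+10)&(abs(b)<75)&(c['d']>0)&(P[...,2]>20)
        print(n,lo,m.sum(),np.round(np.percentile(P[m][:,2],[10,50,90]),1) if m.any() else 0)
E
```

```text
s -130 1 [44.7 44.7 44.7]
s -120 26 [51.  52.5 55.1]
s -110 140 [53.  55.  57.2]
s -100 129 [54.7 57.1 59.1]
s -90 146 [55.6 58.1 60.2]
s -80 139 [57.1 59.4 61.3]
s -70 152 [57.6 60.5 62.9]
s -60 144 [60.1 62.1 63.9]
s -50 146 [60.2 62.6 65.3]
s -40 152 [62.  64.3 66.5]
s -30 55 [63.9 65.7 67.6]
s -20 83 [63.4 65.7 68. ]
s -10 180 [64.8 67.4 98.3]
s 0 374 [39.  70.5 98.6]
s 10 382 [36.9 63.8 70.4]
s 20 475 [24.5 37.  67.3]
s 30 25 [22.8 32.7 36.7]
t -130 132 [24.9 34.7 43.1]
t -120 210 [36.3 51.5 56.7]
t -110 182 [51.9 56.  58.9]
t -100 186 [53.5 57.3 60.7]
t -90 182 [55.  58.8 62.2]
t -80 190 [56.6 59.6 64. ]
t -70 180 [57.  60.5 64.7]
t -60 193 [59.  62.5 66. ]
t -50 179 [59.3 63.4 66.8]
t -40 188 [60.7 64.4 68.3]
t -30 181 [62.2 65.4 68.6]
t -20 181 [62.4 66.2 69.6]
t -10 261 [ 64.3  73.8 100.8]
t 0 104 [65.2 69.6 97.2]
t 10 145 [65.  68.6 72.4]
t 20 0 0
t 30 0 0
```

Request:
drive_tool --series '[[0,[0.1,-0.05,0.35],[0,0,-0.15]],[0,[0.35,-0.2,0.7],[0,0,-0.35]],[0,[0.65,-0.4,1],[0,0,-0.5]],[0,[1,-0.67,1],[0,0,-0.67]],[0,[1,-0.67,1],[0,0,-0.67]]]'

```text
t: 0.72
position: [314.0, 526.1, 369.6]
tool_rot: [[-0.822, 0.57, 0.004], [0.57, 0.822, -0.001], [-0.004, 0.001, -1.0]]
force: [0.1, -0.3, -0.5]
opening: 0.999
```

Request:
drive_tool --series '[[0,[0.25,-0.3,0.05],[0,0,-0.2]],[0,[0.55,-0.6,0.1],[0,0,-0.4]],[0,[0.87,-1,0.15],[0,0,-0.67]]]'

```text
t: 1.1
position: [429.3, 391.8, 388.7]
tool_rot: [[-0.581, 0.814, -0.002], [0.814, 0.581, -0.0], [0.001, -0.002, -1.0]]
force: [0.4, 0.4, 0.2]
opening: 1.0
```

Request:
drive_tool --series '[[0,[0.2,-0.33,0],[0,0,-0.17]],[0,[0.4,-0.66,0],[0,0,-0.34]],[0,[0.55,-1,0],[0,0,-0.5]]]'

```text
t: 1.48
position: [511.8, 241.6, 388.4]
tool_rot: [[-0.352, 0.936, -0.002], [0.936, 0.352, -0.0], [0.0, -0.002, -1.0]]
force: [0.5, 0.6, -0.4]
opening: 0.998
```

Request:
drive_tool --series '[[0,[0.07,-0.33,0],[0,0,-0.17]],[0,[0.14,-0.66,0],[0,0,-0.34]],[0,[0.2,-1,0],[0,0,-0.5]]]'

```text
t: 1.85
position: [541.4, 92.2, 388.6]
tool_rot: [[-0.098, 0.995, -0.002], [0.995, 0.098, 0.001], [0.001, -0.002, -1.0]]
force: [0.2, 0.4, -0.0]
opening: 1.0
```

Request:
drive_tool --series '[[0,[0,-0.33,0],[0,0,-0.17]],[0,[0,-0.66,0],[0,0,-0.34]],[0,[0,-1,0],[0,0,-0.4]]]'

```text
t: 2.22
position: [541.4, -57.6, 388.7]
tool_rot: [[0.109, 0.994, -0.002], [0.994, -0.109, 0.001], [0.001, -0.002, -1.0]]
force: [0.7, -0.1, -0.5]
opening: 1.005
```

```bash
python3 - <<'E'
from workcell import manip
from h import *
o=manip.get_obs(); print(o['t'],o['position'],o['joints'],o['tool_rot'])
# bar at two views, z solved
s=load("scene");t=load("top")
S=lambda x,y,x0,y0,f:((x+.5)/f-.5+x0,(y+.5)/f-.5+y0)
m=[]
for A,C in((S(373,247,180,220,6),S(369,142,300,165,7)),): 
  for z in(88,91,94): print(z,plane(s,*A,z).round(1),plane(t,*C,z).round(1))
for n in 'st':
  P=np.load(f"/tmp/P{n}.npy"); k=(P[...,2]>88)&(P[...,2]<104)&(P[...,0]>520)&(P[...,0]<590)&(P[...,1]<-200)&(P[...,1]>-350)
  q=P[k]; print(n,len(q),q.mean(0),np.percentile(q,[5,50,95],axis=0).round(1)); 
  c=q[:,:2]-q[:,:2].mean(0); print(np.linalg.svd(c,full_matrices=False)[2][0])
E
```

```text
2.225 [541.4103331  -57.59131658 388.65284973] [-0.27393431  0.35713829  0.51529671  1.43632083 -0.17658409  1.39587846
  0.13607575] [[ 1.08962572e-01  9.94044523e-01 -1.62628194e-03]
 [ 9.94045439e-01 -1.08960888e-01  1.09067740e-03]
 [ 9.06980773e-04 -1.73544116e-03 -9.99998083e-01]]
88 [ 551.1 -280.4   88. ] [ 553.9 -282.2   88. ]
91 [ 553.1 -281.8   91. ] [ 553.4 -281.8   91. ]
94 [ 555.2 -283.2   94. ] [ 552.9 -281.3   94. ]
s 185 [ 557.92731485 -284.27533235   96.92420068] [[ 548.2 -329.6   91.4]
 [ 557.9 -284.3   97.5]
 [ 566.6 -238.   100.9]]
[-0.15470048 -0.98796142]
t 152 [ 552.14625509 -279.46853258   97.40246667] [[ 543.5 -325.    92.8]
 [ 552.1 -279.8   97.6]
 [ 561.  -234.   101.8]]
[-0.15159351 -0.98844292]
```

Request:
drive_tool --series '[[0.2,[0.03,-0.35,-0.2],[0,0,-0.05]],[0.45,[0.05,-0.7,-0.4],[0,0,-0.085]],[0.45,[0.08,-1,-0.7],[0,0,-0.085]],[0.45,[0.08,-1,-0.7],[0,0,-0.085]],[0.45,[0.08,-1,-0.7],[0,0,-0.085]]]'

```text
t: 2.85
position: [554.3, -205.9, 284.2]
tool_rot: [[0.153, 0.988, -0.0], [0.988, -0.153, 0.002], [0.002, -0.001, -1.0]]
force: [1.5, 0.1, 0.5]
opening: 0.565
```

Request:
drive_tool --series '[[0.45,[0,-0.25,-0.2],[0,0,0]],[0.45,[0,-0.5,-0.5],[0,0,0]],[0.45,[0,-0.5,-0.9],[0,0,0]],[0.45,[0,-0.5,-0.9],[0,0,0]],[0.45,[0,-0.5,-0.9],[0,0,0]]]'

```text
t: 3.48
position: [556.2, -281.6, 152.4]
tool_rot: [[0.151, 0.988, 0.005], [0.989, -0.151, -0.001], [-0.0, 0.005, -1.0]]
force: [-0.1, 0.6, 0.2]
opening: 0.553
```

```bash
python3 - <<'E'
from h import *
s=snap("scene",1);t=snap("top",1)
crop(s,180,180,310,300,5,"s1.png");crop(t,290,150,400,250,6,"t1.png")
from workcell import manip
o=manip.get_obs();print(o['position'],proj(s,o['position']),proj(t,o['position']))
E
```

```text
[ 556.07463477 -282.57181281  153.05337796] [[241.21354968 245.47227162]] [[355.8920664  179.86805328]]
```

View pics/s1.png

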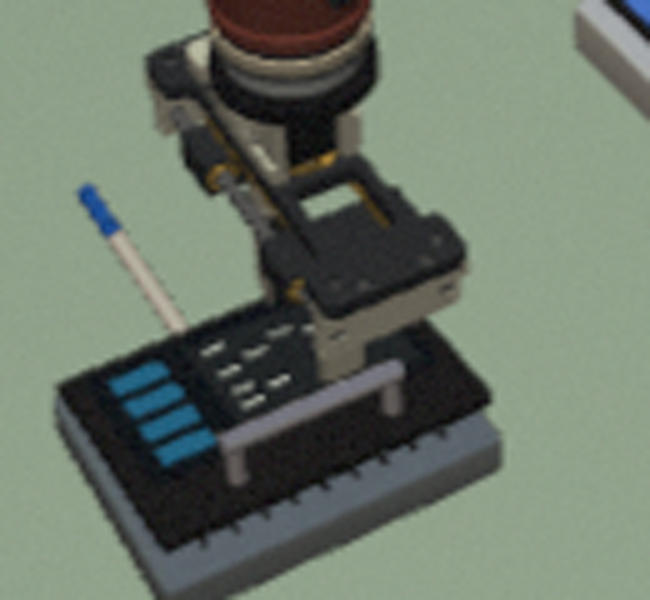

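View pics/t1.png

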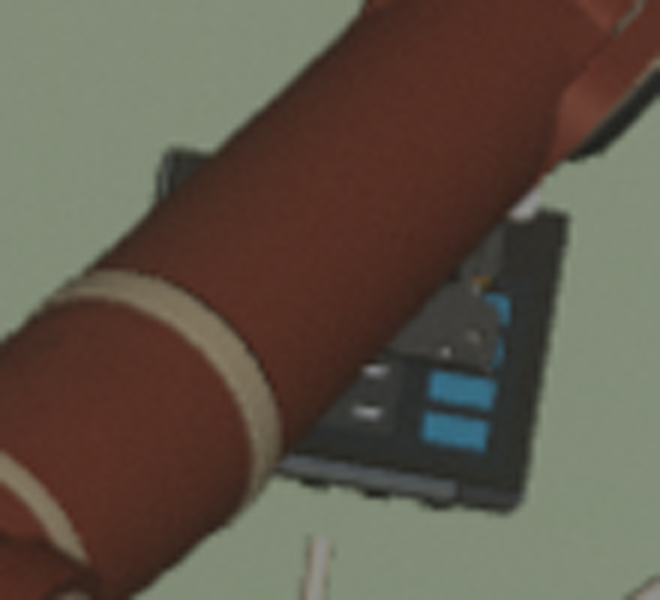

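Request:
drive_tool --series '[[0.45,[-0.015,0,-0.2],[0,0,0]],[0.45,[-0.015,0,-0.35],[0,0,0]],[0.45,[-0.015,0,-0.43],[0,0,0]],[0.45,[-0.015,0,-0.48],[0,0,0]],[0.45,[-0.015,0,-0.48],[0,0,0]]]'

```text
t: 4.2
position: [551.8, -282.7, 78.1]
tool_rot: [[0.154, 0.988, 0.001], [0.988, -0.154, -0.0], [-0.0, 0.001, -1.0]]
force: [-0.2, 0.6, 0.3]
opening: 0.554
```

```bash
python3 - <<'E'
from h import *
s=snap("scene",2)
crop(s,180,180,310,300,5,"s2.png")
E
```

```text
(no output)
```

View pics/s2.png

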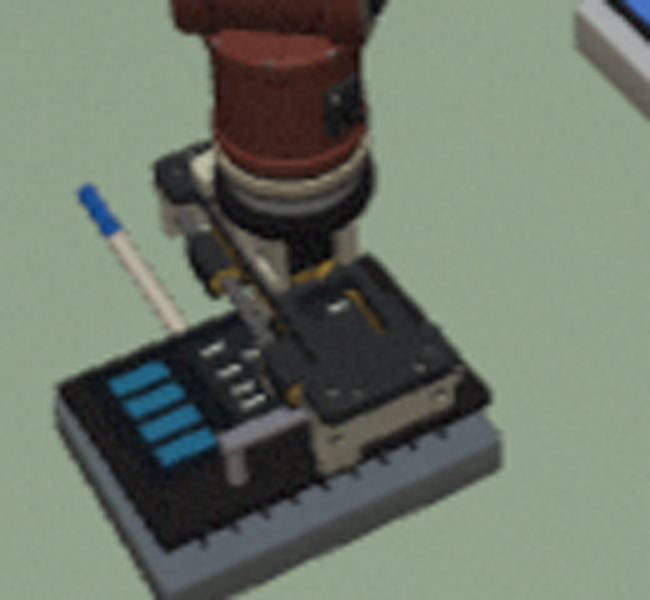

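Request:
drive_tool --series '[[1,[0,0,0],[0,0,0]],[1,[0,0,0],[0,0,0]],[1,[0,0,0],[0,0,0]],[1,[0,0,0],[0,0,0]],[1,[0,0,0],[0,0,0]],[1,[0,0,0],[0,0,0]]]'

```text
t: 5.0
position: [553.4, -282.9, 77.7]
tool_rot: [[0.154, 0.988, 0.004], [0.988, -0.154, -0.002], [-0.001, 0.004, -1.0]]
force: [5.3, -1.8, -2.5]
opening: 0.116
```

```bash
python3 - <<'E'
import numpy as np
r=127.8;p=.302;th0=.13;ux=np.array([.988,-.153])
b=lambda th:np.array([r*np.cos(th+p),r*np.sin(th+p)])
L=15.5
for f in np.linspace(0,1,9):
    th=th0+f*(.785-th0);a=np.radians(30)*f
    d=b(th)-b(th0)+L*np.array([np.sin(a),1-np.cos(a)])
    print(round(th,3),np.round(np.r_[ux*d[0],d[1]]/150,3),"turn",np.round(np.array([-.153,-.988])*f,3))
E
```

```text
0.13 [ 0. -0.  0.] turn [-0. -0.]
0.212 [-0.025  0.004  0.062] turn [-0.019 -0.124]
0.294 [-0.054  0.008  0.122] turn [-0.038 -0.247]
0.376 [-0.089  0.014  0.179] turn [-0.057 -0.37 ]
0.458 [-0.128  0.02   0.233] turn [-0.076 -0.494]
0.539 [-0.171  0.026  0.284] turn [-0.096 -0.617]
0.621 [-0.218  0.034  0.331] turn [-0.115 -0.741]
0.703 [-0.268  0.042  0.373] turn [-0.134 -0.864]
0.785 [-0.322  0.05   0.411] turn [-0.153 -0.988]
```

Request:
drive_tool --series '[[1,[-0.025,0.004,0.062],[-0.02,-0.124,0]],[1,[-0.054,0.008,0.122],[-0.04,-0.247,0]],[1,[-0.089,0.014,0.18],[-0.06,-0.37,0]],[1,[-0.128,0.02,0.233],[-0.08,-0.494,0]],[1,[-0.171,0.026,0.284],[-0.1,-0.617,0]],[1,[-0.218,0.034,0.331],[-0.115,-0.741,0]],[1,[-0.268,0.042,0.373],[-0.134,-0.864,0]],[1,[-0.322,0.05,0.411],[-0.153,-0.988,0]],[1,[-0.322,0.05,0.411],[-0.153,-0.988,0]],[1,[-0.322,0.05,0.411],[-0.153,-0.988,0]]]'

```text
t: 6.25
position: [504.1, -275.4, 141.4]
tool_rot: [[0.153, 0.854, 0.497], [0.988, -0.133, -0.076], [0.001, 0.503, -0.864]]
force: [-0.3, 1.2, 7.6]
opening: 0.118
```

```bash
python3 - <<'E'
from h import *
from workcell import manip
s=snap("scene",3);crop(s,180,150,310,300,4,"s3.png")
o=manip.get_obs();R=o['tool_rot'];g=o['position']-15.5*R[:,2];print(g,R[:,2],o['force'],o['opening'])
E
```

```text
[ 496.48158477 -274.17250938  154.67789267] [ 0.49721983 -0.0764354  -0.86425116] [-0.39569428  0.86614018  7.69410836] 0.11986055654532952
```

View pics/s3.png

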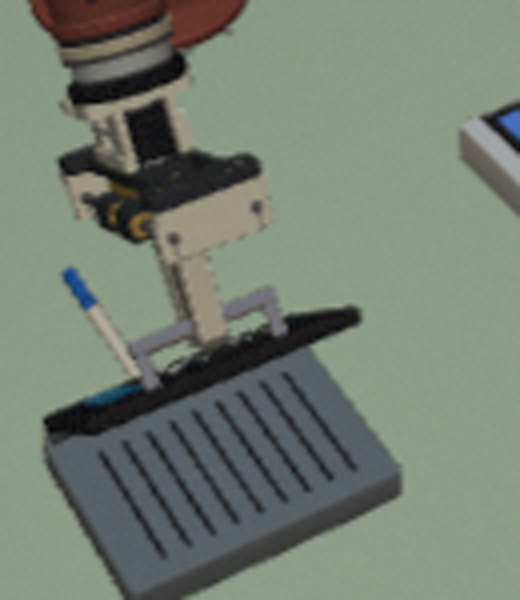

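Request:
drive_tool --series '[[0.65,[0,0,0],[0,0,0]],[0.65,[0,0,0],[0,0,0]],[0.65,[0,0,0],[0,0,0]],[0.65,[-0.08,0.012,0.14],[0,0,0]],[0.65,[-0.22,0.033,0.38],[0,0,0]],[0.65,[-0.38,0.058,0.66],[0,0,0]],[0.65,[-0.52,0.08,0.9],[0,0,0]],[0.65,[-0.4,0.6,1],[0.1,0.66,0]],[0.65,[-0.4,0.95,1],[0.15,0.98,0]],[0.65,[-0.4,0.95,1],[0.15,0.98,0]]]'

```text
t: 7.55
position: [441.7, -137.1, 288.2]
tool_rot: [[0.148, 0.978, 0.145], [0.989, -0.149, -0.001], [0.02, 0.144, -0.989]]
force: [1.2, 0.2, -0.3]
opening: 0.351
```

```bash
python3 - <<'E'
from h import *
s=snap("scene",4);t=snap("top",4);crop(s,180,190,310,300,5,"s4.png");crop(t,290,150,400,250,6,"t4.png")
E
```

```text
(no output)
```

View pics/s4.png

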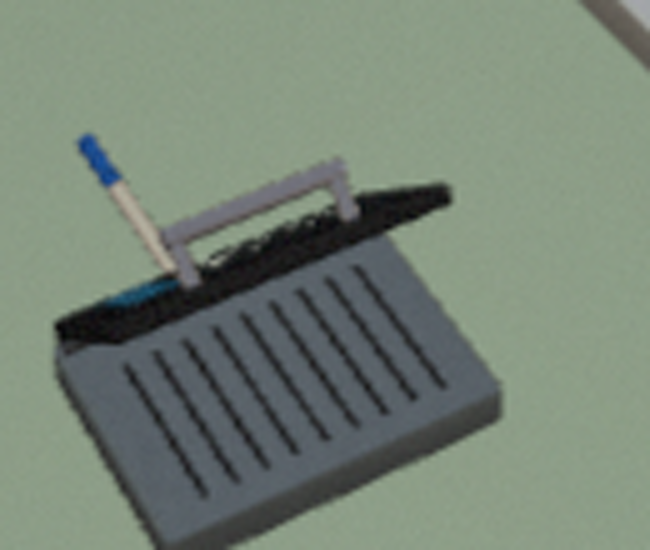

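View pics/t4.png

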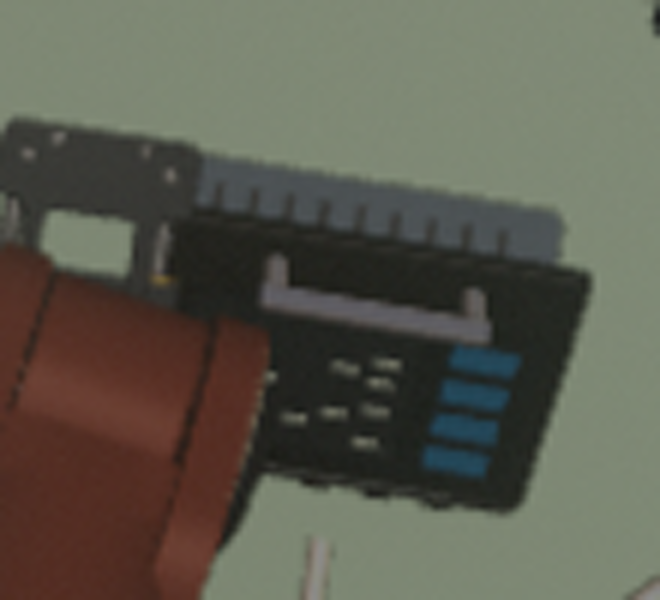

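```bash
python3 - <<'E'
from h import *
s=load("scene",4);t=load("top",4)
S=lambda x,y,x0,y0,f:((x+.5)/f-.5+x0,(y+.5)/f-.5+y0)
for A,B in (((170,238),(490,331)),((338,166),(264,295))):
    print(two(s,S(*A,180,190,5),t,S(*B,290,150,6)))
c=t;H,W=c['d'].shape
R,T=RT(c);K=c['intrinsics'];v,u=np.mgrid[:H,:W]
X=np.stack([(u-K[0,2])/K[0,0],(v-K[1,2])/K[1,1],np.ones_like(u,float)],-1)*c['d'][...,None]
P=(X-T)@R
# screen region pixels in crop: (270..440, 340..470)
for (x0,y0,x1,y1) in [(275,345,440,480),(275,345,530,480),(230,240,560,285)]:
    q=P[int(150+y0/6):int(150+y1/6),int(290+x0/6):int(290+x1/6)].reshape(-1,3)
    m=np.ones(len(q),bool)
    for _ in range(6):
        ce=q[m].mean(0);n=np.linalg.svd(q[m]-ce,full_matrices=False)[2][2];r=(q-ce)@n;m=abs(r)<4
    n*=np.sign(n[2]);print(n.round(3),np.degrees(np.arccos(n[2])),m.sum(),len(q),ce)
print("joint: screen face: points along ux vs z")
ux=np.array([.988,-.153]);uy=np.array([.153,.988])
q=P[205:237,335:380].reshape(-1,3)
a=(q[:,:2]-[554,-282])@ux
# hinge expected a=-116.1
th=None
k=(q[:,2]>40)
print(np.degrees(np.arctan(np.polyfit(a[k],q[k][:,2],1)[0])))
for lo in range(-130,-30,10):
    mm=(a>lo)&(a<=lo+10)
    if mm.sum()>4: print(lo,np.median(q[mm][:,2]).round(1),mm.sum())
E
```

```text
(array([ 490.06159202, -321.48071493,  153.59927888]), np.float64(3.5756473079983526))
(array([ 503.58975257, -223.55788089,  152.51222117]), np.float64(1.9250176293252321))
[-0.792  0.096  0.603] 52.94590711685728 415 644 [ 460.65493214 -271.29090562   83.26909231]
[-0.758  0.098  0.645] 49.83647934676211 825 989 [ 461.66039035 -292.64625306   88.02662809]
[0.975 0.009 0.22 ] 77.29759339969785 198 385 [ 527.13125357 -293.14819675  119.59104165]
joint: screen face: points along ux vs z
-60.40244367497754
-130 20.4 219
-120 61.8 175
-110 72.3 181
-100 83.1 178
-90 92.2 185
-80 103.2 189
-70 113.3 182
-60 120.7 38
```

```bash
python3 - <<'E'
from h import *
ux=np.array([.988,-.153]);uy=np.array([.153,.988])
def cloud(c):
    R,T=RT(c);K=c['intrinsics'];v,u=np.mgrid[:420,:560]
    X=np.stack([(u-K[0,2])/K[0,0],(v-K[1,2])/K[1,1],np.ones_like(u,float)],-1)*c['d'][...,None]
    return (X-T)@R
for k,lo,hi in((0,-112,-15),(4,-118,-62)):
  for n in("top","scene"):
    P=cloud(load(n,k)).reshape(-1,3);r=P[:,:2]-[554,-282];a=r@ux;b=r@uy
    m=(a>lo)&(a<hi)&(b<75 if k==0 else b<40)&(b>-85)&(P[:,2]>45)&(P[:,2]<(75 if k==0 else 128))
    # robust TLS
    q=np.c_[a,P[:,2]][m]
    mm=np.ones(len(q),bool)
    for _ in range(15):
        ce=q[mm].mean(0);d=np.linalg.svd(q[mm]-ce,full_matrices=False)[2][0];e=(q-ce)@[-d[1],d[0]];mm=abs(e)<5
    th=np.arctan(d[1]/d[0]);nn=np.array([-np.sin(th),np.cos(th)])
    print(n,k,mm.sum(),len(q),"theta",th,ce)
E
```

```text
top 0 1782 1913 theta 0.12141876556682248 [-63.44088416  60.79781902]
scene 0 1331 1338 theta 0.1279031435851767 [-65.38466049  60.18056416]
top 4 944 957 theta 0.7982326313932678 [-88.93318664  88.78186479]
scene 4 104 104 theta 0.7878281953316761 [-87.38595421  87.38284214]
```

```bash
cat > tf.py <<'E'
from h import *
BOX={'scene':(355,145,400,200),'top':(165,140,225,180)}
def mask(c,n,col):
    im=c['im'].astype(int);b,g,r=im[...,0],im[...,1],im[...,2]
    if col=='y': w=np.clip((np.minimum(r,g)-b-15)/60.,0,1)
    if col=='r': w=np.clip((r-np.maximum(g,b)-25)/60.,0,1)*(r>1.6*g)
    if col=='o': w=np.clip((r-b-40)/60.,0,1)*(r>1.3*g)*(g>1.1*b)
    return w
def comp(w,box):
    x0,y0,x1,y1=box; m=np.zeros_like(w);m[y0:y1,x0:x1]=w[y0:y1,x0:x1]
    n,l,st,_=cv2.connectedComponentsWithStats((m>.3).astype(np.uint8),connectivity=8)
    k=1+np.argmax(st[1:,4]); lab=cv2.dilate((l==k).astype(np.uint8),np.ones((3,3)))
    v,u=np.nonzero((lab>0)&(m>0)); ww=m[v,u]
    c=np.array([np.sum(u*ww),np.sum(v*ww)])/ww.sum()
    C=np.cov(np.c_[u,v].T,aweights=ww);e,V=np.linalg.eigh(C)
    d=V[:,1]; p=(np.c_[u,v]-c)@d
    return c,d,(p.min(),p.max()),ww.sum(),st[k]
E
python3 - <<'E'
from tf import *
s=load("scene");t=load("top")
for c,n in((s,'scene'),(t,'top')):
    print(n,"cam",ray(c,0,0)[0])
    for col in 'yr':
        print(col,comp(mask(c,n,col),BOX[n]))
a=comp(mask(s,0,'y'),BOX['scene']);b=comp(mask(t,0,'y'),BOX['top'])
print("tab",two(s,a[0],t,b[0]))
fs=comp(mask(s,0,'r'),BOX['scene']);ft=comp(mask(t,0,'r'),BOX['top'])
print("flag centroids",two(s,fs[0],t,ft[0]))
# flag line from plane intersection
def pl(c,f):
    o,d1=ray(c,*(f[0]-8*f[1]));_,d2=ray(c,*(f[0]+8*f[1]));n=np.cross(d1,d2);return n/np.linalg.norm(n),o
n1,o1=pl(s,fs);n2,o2=pl(t,ft);d=np.cross(n1,n2);d/=np.linalg.norm(d)
p=np.linalg.lstsq(np.array([n1,n2,d]),np.array([n1@o1,n2@o2,d@np.array([600,100,210.])]),rcond=None)[0]
print("flag line",p,d)
# depths
for c,n in((s,'scene'),(t,'top')):
    for col in 'yr':
        w=mask(c,n,col);x0,y0,x1,y1=BOX[n];v,u=np.nonzero(w[y0:y1,x0:x1]>.7)
        P=np.array([dep(c,uu+x0,vv+y0) for uu,vv in zip(u,v)]);print(n,col,len(P),np.median(P,0))
E
```

```text
scene cam [1192.06887154 -708.41616648 1022.84550228]
y (array([361.66462668, 184.92411261]), array([-0.92865412,  0.37094681]), (np.float64(-6.597113933364717), np.float64(6.030522682722339)), np.float64(54.46666666666666), array([356, 181,  12,   8,  59], dtype=int32))
r (array([373.79736077, 168.46499665]), array([-0.91133436,  0.41166697]), (np.float64(-12.047441635258755), np.float64(13.029918221502458)), np.float64(74.51666666666667), array([363, 163,  23,  12,  80], dtype=int32))
top cam [ 322.02420512  -94.7150011  1390.89774575]
y (array([208.56031957, 166.48149134]), array([-0.98998077, -0.14120228]), (np.float64(-6.7307789224952455), np.float64(6.8449824297768975)), np.float64(62.583333333333336), array([202, 164,  14,   6,  70], dtype=int32))
r (array([201.76501182, 155.24586288]), array([-0.99017236, -0.13985242]), (np.float64(-10.379722712141989), np.float64(10.973306510526246)), np.float64(35.25), array([192, 153,  21,   5,  46], dtype=int32))
tab (array([587.94063799, 115.04458037, 153.63488158]), np.float64(0.29480833710849197))
flag centroids (array([605.82212303, 125.38765312, 218.77534537]), np.float64(7.897788447701455))
flag line [600.9085378   99.79466954 214.89017862] [0.12671169 0.99177441 0.01810141]
scene y 50 [591.73883924 110.77068662 159.0502518 ]
scene r 90 [605.75534828 143.38109781 219.07412744]
top y 56 [586.54697584 114.10348974 159.40048312]
top r 26 [602.46778757 119.6339526  221.52784029]
```

```bash
python3 - <<'E'
from tf import *
from workcell import manip
s=load("scene");t=load("top")
a=comp(mask(s,0,'o'),(405,130,430,160));b=comp(mask(t,0,'o'),(120,140,145,165))
print(a,b);print("grip",two(s,a[0],t,b[0]))
# lever line: grey in top, z~188
S=lambda x,y,x0,y0,f:((x+.5)/f-.5+x0,(y+.5)/f-.5+y0)
for p in ((145,127),(320,160)): print(plane(t,*S(*p,110,130,5),188))
for p in ((605,237),(478,285)): print("s",plane(s,*S(*p,290,110,5),188))
o=manip.get_obs();print(o['t'],o['position'],o['joints'],np.degrees(np.arctan2(o['tool_rot'][1,1],o['tool_rot'][0,1])))
E
```

```text
(array([415.96579174, 145.88855422]), array([-0.24884698,  0.96854281]), (np.float64(-6.680372300383638), np.float64(7.625768020885574)), np.float64(77.46666666666665), array([412, 140,   9,  14,  90], dtype=int32)) (array([129.18640921, 149.86000743]), array([-0.82125209,  0.57056552]), (np.float64(-4.193175495441014), np.float64(3.8378511827015083)), np.float64(44.88333333333333), array([126, 146,   8,   8,  50], dtype=int32))
grip (array([613.72261209, 308.92542834, 215.99326648]), np.float64(5.484914387768627))
[609.12443433 295.11858986 188.        ]
[592.44971296 201.74948601 188.        ]
s [616.99900529 285.12002476 188.        ]
s [599.85097103 193.12118632 188.        ]
7.65 [ 447.96453228 -129.33565885  288.98265958] [ 0.18253575  0.18420453  0.09918424  1.93212809 -0.08434449  0.88137114
  0.19728412] -7.580206028289409
```

Request:
drive_tool --series '[[0.5,[0.2,0.1,0.3],[0,0,0]],[0.3,[0.4,0.4,0.65],[0,0,0]],[0.3,[0.6,0.7,0.68],[0,0,0]],[0.3,[0.6,1,0.68],[0,0,0]],[0.3,[0.6,1,0.68],[0,0,0]]]'

```text
t: 8.28
position: [533.0, 18.3, 389.0]
tool_rot: [[0.133, 0.98, 0.15], [0.991, -0.136, 0.005], [0.025, 0.147, -0.989]]
force: [-0.5, -0.6, 0.2]
opening: 0.698
```

Request:
drive_tool --series '[[0.3,[0.15,0.33,0],[0,0,0]],[0.3,[0.3,0.66,0],[0,0,0]],[0.3,[0.4,1,0],[0,0,0]],[0.3,[0.4,1,0],[0,0,0]]]'

```text
t: 8.78
position: [592.8, 167.5, 387.8]
tool_rot: [[0.136, 0.98, 0.148], [0.99, -0.138, 0.004], [0.024, 0.146, -0.989]]
force: [0.4, -1.0, 0.0]
opening: 0.702
```

Request:
drive_tool --series '[[0.3,[0.05,0.35,0],[0,0.1,-0.03]],[0.3,[0.1,0.7,0],[0,0.2,-0.07]],[0.3,[0.131,0.9,0],[0,0.283,-0.077]],[0.3,[0.131,0.9,-0.2],[0,0.283,-0.077]],[0.3,[0.131,0.9,-0.6],[0,0.283,-0.077]],[0.3,[0.131,0.9,-0.85],[0,0.283,-0.077]],[0.3,[0.131,0.9,-0.85],[0,0.283,-0.077]]]'

```text
t: 9.65
position: [611.8, 294.3, 258.6]
tool_rot: [[0.187, 0.982, -0.004], [0.982, -0.187, -0.008], [-0.008, -0.002, -1.0]]
force: [0.4, 0.2, -0.4]
opening: 0.699
```

```bash
python3 - <<'E'
from h import *
from workcell import manip
s=snap("scene",5);t=snap("top",5)
crop(s,350,60,460,180,5,"s5.png")
crop(t,90,100,230,220,5,"t5.png")
o=manip.get_obs();print(o['position'],proj(s,[o['position'],[612.5,303,215.5]]))
E
```

```text
[614.21453049 296.82163338 263.84126114] [[418.04889901 133.58313405]
 [415.26055404 146.33982405]]
```

View pics/s5.png

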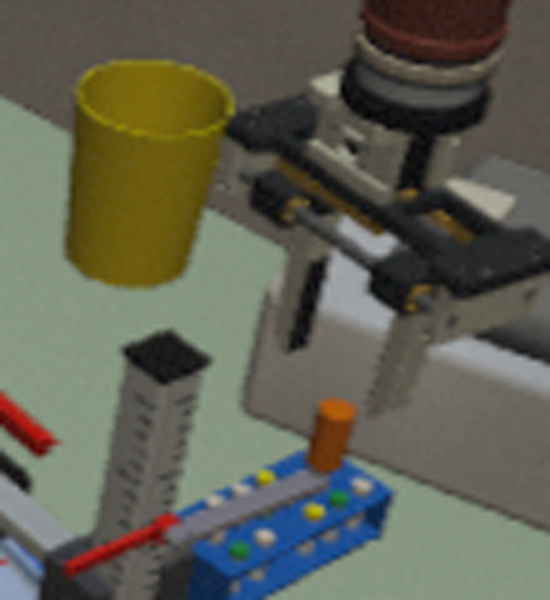

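View pics/t5.png

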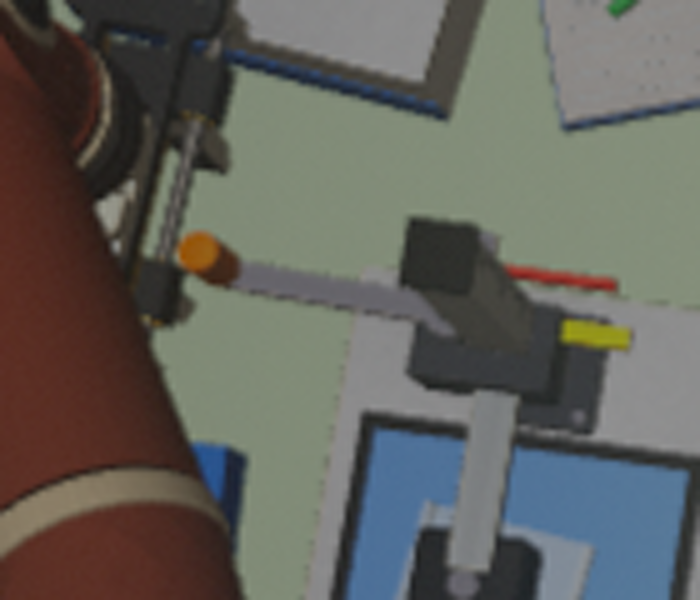

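```bash
python3 - <<'E'
from tf import *
from workcell import manip
t=load("top",0);s=load("scene",0)
im=t['im'];hsv=cv2.cvtColor(im,cv2.COLOR_BGR2HSV)
m=((hsv[...,0]<20)&(hsv[...,1]>110)).astype(np.uint8);m[:, :120]=0;m[:,150:]=0;m[:135]=0;m[170:]=0
v,u=np.nonzero(m);print(len(u),u.mean(),v.mean())
a=(415.97,145.89)
print(two(s,a,t,(u.mean(),v.mean())))
for z in(213,216):print(plane(t,u.mean(),v.mean(),z),plane(s,*a,z))
for z in (235,): print(plane(t,129.7,149.7,z))
o=manip.get_obs();print(o['position'],o['qd'])
E
```

```text
83 130.85542168674698 151.03614457831324
(array([612.57156212, 306.56876495, 215.58445712]), np.float64(0.5318401111834553))
[613.40507133 307.6647102  213.        ] [610.62082788 309.5103061  213.        ]
[612.66295038 306.63988514 216.        ] [612.77474999 305.73948881 216.        ]
[611.40124363 303.28088533 235.        ]
[614.21453049 296.82163338 263.84126114] [-0.00723997 -0.02192457 -0.01116227 -0.04140586 -0.00317902 -0.0015802
 -0.00280263]
```

Request:
drive_tool --series '[[0.3,[0,0.06,0],[0,0,0.015]],[0.3,[0,0.06,0],[0,0,0.015]],[0.3,[0,0.06,0],[0,0,0.015]]]'

```text
t: 10.12
position: [613.2, 307.6, 263.3]
tool_rot: [[0.176, 0.984, 0.005], [0.984, -0.176, -0.001], [-0.0, 0.005, -1.0]]
force: [-0.1, -0.7, 0.2]
opening: 0.698
```

Down by 63 mm, y back 2 mm, then grip.

Request:
drive_tool --series '[[0.3,[0,-0.013,-0.2],[0,0,0]],[0.3,[0,-0.013,-0.36],[0,0,0]],[0.3,[0,-0.013,-0.42],[0,0,0]],[0.3,[0,-0.013,-0.42],[0,0,0]],[0.3,[0,-0.013,-0.42],[0,0,0]]]'

```text
t: 10.75
position: [613.8, 305.7, 200.8]
tool_rot: [[0.177, 0.984, 0.006], [0.984, -0.177, -0.001], [0.0, 0.006, -1.0]]
force: [0.1, 0.5, -0.8]
opening: 0.702
```

```bash
python3 - <<'E'
from h import *
s=snap("scene",6)
crop(s,350,90,460,200,5,"s6.png")
E
```

```text
(no output)
```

View pics/s6.png

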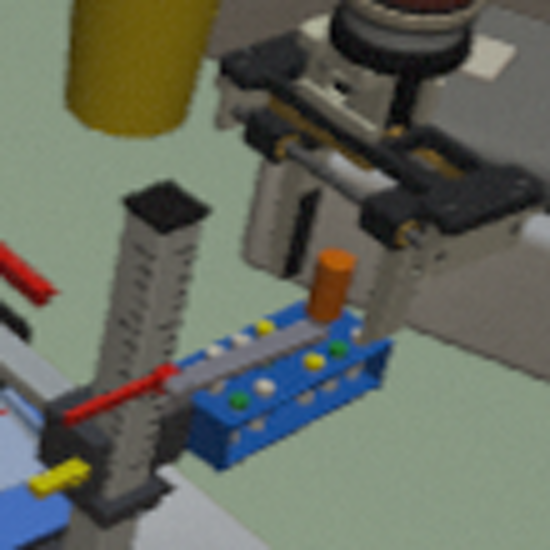

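Request:
drive_tool --series '[[0.6,[0,0,0],[0,0,0]],[0.8,[0,0,0],[0,0,0]],[1,[0,0,0],[0,0,0]],[1,[0,0,0],[0,0,0]],[1,[0,0,0],[0,0,0]],[1,[0,0,0],[0,0,0]]]'

```text
t: 11.55
position: [612.9, 305.3, 199.4]
tool_rot: [[0.177, 0.984, 0.003], [0.984, -0.177, -0.002], [-0.001, 0.004, -1.0]]
force: [0.3, 0.5, -0.1]
opening: 0.231
```

Request:
drive_tool --series '[[1,[0,0,0.03],[0,0,0]],[1,[0,0,0.09],[0,0,0]],[1,[0,0,0.16],[0,0,0]],[1,[0,0,0.23],[0,0,0]],[1,[0,0,0.3],[0,0,0]],[1,[0,0,0.36],[0,0,0]],[1,[0,0,0.4],[0,0,0]],[1,[0,0,0.41],[0,0,0]],[1,[0,0,0.41],[0,0,0]],[1,[0,0,0.41],[0,0,0]]]'

```text
t: 12.8
position: [612.9, 305.2, 261.0]
tool_rot: [[0.177, 0.984, 0.003], [0.984, -0.177, -0.002], [-0.001, 0.004, -1.0]]
force: [-1.9, 0.7, -3.3]
opening: 0.232
```

```bash
cat > meas.py <<'E'
from tf import *
import sys
from workcell import manip
k=sys.argv[1]
s=snap("scene",k);t=snap("top",k)
def q(c,n):
    y=comp(mask(c,n,'y'),(345,140,395,200) if n=='scene' else (165,135,230,180))
    r=comp(mask(c,n,'r'),(345,140,395,200) if n=='scene' else (165,135,230,180))
    return y,r
ys,rs=q(s,'scene');yt,rt=q(t,'top')
print(ys,'\n',rs,'\n',yt,'\n',rt)
print("tab",two(s,ys[0],t,yt[0]))
crop(s,335,120,435,220,6,f"s{k}.png")
crop(t,110,120,240,230,6,f"t{k}.png")
o=manip.get_obs();print(o['t'],o['position'],o['force'],o['opening'])
E
python3 meas.py 7
```

```text
(array([364.66325684, 168.03594139]), array([-0.93109941,  0.36476552]), (np.float64(-6.642779050301601), np.float64(6.354241494784995)), np.float64(60.28333333333333), array([359, 164,  13,   9,  67], dtype=int32)) 
 (array([374.01475054, 168.34186551]), array([-0.91022732,  0.41410896]), (np.float64(-12.211188513700217), np.float64(12.369011024238983)), np.float64(76.83333333333333), array([363, 162,  23,  13,  83], dtype=int32)) 
 (array([204.64348026, 161.36799816]), array([-0.99152462, -0.12991895]), (np.float64(-7.5061983893364586), np.float64(7.626508768175222)), np.float64(72.6), array([198, 158,  15,   7,  77], dtype=int32)) 
 (array([201.96703786, 155.32026726]), array([-0.9909137 , -0.13449925]), (np.float64(-10.1677223815688), np.float64(11.044962971913735)), np.float64(37.416666666666664), array([192, 153,  21,   5,  44], dtype=int32))
tab (array([587.91213444, 115.04542281, 215.1035782 ]), np.float64(0.008684798697039545))
12.9 [612.9026751  305.24735823 260.92938291] [-1.20346549  0.70818721 -3.13522237] 0.23467730363798292
```

View pics/s7.png

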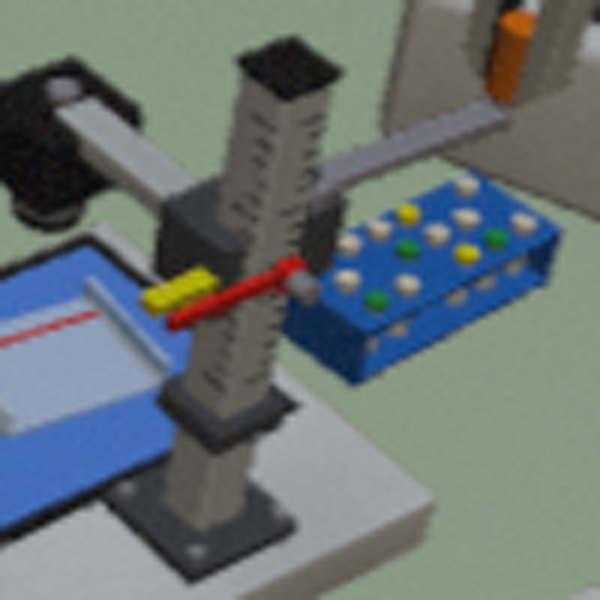

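View pics/t7.png

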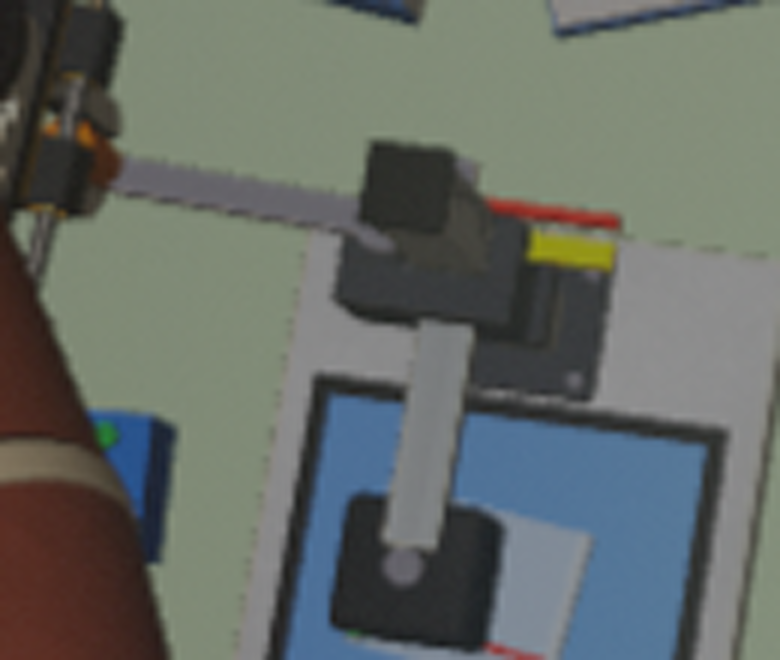

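```bash
python3 - <<'E'
from tf import *
s=load("scene",7);t=load("top",7)
tab=np.array([587.9,115.05,215.1])
for yaw in(-6.5,-7.3):
  y=np.radians(yaw);ex=np.array([np.cos(y),np.sin(y),0]);ey=np.array([-np.sin(y),np.cos(y),0])
  for n,c,B in(('scene',s,(345,140,395,200)),('top',t,(165,135,230,180))):
    r=comp(mask(c,n,'r'),B);nn=np.array([-r[1][1],r[1][0]])
    for dz in(-3,0,3):
        for off in (15,):
            p=proj(c,[tab+off*ex+l*ey+[0,0,dz] for l in(-10,0,10)]);print(yaw,n,dz,((p-r[0])@nn).round(2))
E
```

```text
-6.5 scene -3 [-0.76 -0.77 -0.78]
-6.5 scene 0 [-0.05 -0.06 -0.07]
-6.5 scene 3 [0.66 0.65 0.64]
-6.5 top -3 [-0.11 -0.16 -0.21]
-6.5 top 0 [0.13 0.08 0.04]
-6.5 top 3 [0.38 0.33 0.28]
-7.3 scene -3 [-0.72 -0.77 -0.82]
-7.3 scene 0 [-0.01 -0.06 -0.11]
-7.3 scene 3 [0.71 0.65 0.6 ]
-7.3 top -3 [-0.17 -0.16 -0.15]
-7.3 top 0 [0.08 0.09 0.09]
-7.3 top 3 [0.32 0.33 0.34]
```

```bash
python3 - <<'E'
from h import *
t=load("top",7);s=load("scene",7)
S=lambda x,y,x0,y0,f:((x+.5)/f-.5+x0,(y+.5)/f-.5+y0)
# lever midline by intensity: greyish/purple band columns
im=t['im'].astype(int)
pts=[]
for u in range(132,167,3):
    col=im[140:165,u]; sc=(col[:,2]-col[:,1])  # red-green: lever purple-grey vs green bench
    w=np.clip(sc+6,0,None)*(np.abs(np.arange(140,165)-(149+ (u-130)*.17))<5)
    pts.append((u,(w*np.arange(140,165)).sum()/w.sum()))
pts=np.array(pts);print(pts.round(1).tolist())
W=np.array([plane(t,*p,249) for p in pts]);c=W.mean(0);d=np.linalg.svd(W-c,full_matrices=False)[2][0];d*=np.sign(d[1])
print(c,d,np.degrees(np.arctan2(d[1],d[0])))
k=np.array([612.9,305.3]);print("offset of knob from line",np.cross(np.r_[d[:2],0],np.r_[k-c[:2],0])[2])
print("pivot",k-120*d[:2]/np.hypot(*d[:2]))
for p in((500,108),(330,183)):print(plane(s,*S(*p,335,120,6),250))
E
```

```text
[[132.0, 149.4], [135.0, 149.8], [138.0, 150.4], [141.0, 151.0], [144.0, 151.4], [147.0, 151.9], [150.0, 152.6], [153.0, 153.1], [156.0, 153.6], [159.0, 154.1], [162.0, 155.6], [165.0, 155.6]]
[601.58737597 250.81586339 249.        ] [0.18071558 0.9835354  0.        ] 79.58855719363699
offset of knob from line -1.2802340921263404
pivot [591.21413097 187.27575213]
[615.77939556 299.03918189 250.        ]
[603.87703449 190.62788553 250.        ]
```

```bash
python3 - <<'E'
import numpy as np
a0=79.7
for b0 in (0,24,48,60):
    print("from",b0)
    for d in range(4,29,4):
        f=lambda a:120*np.array([np.cos(np.radians(a0+a)),np.sin(np.radians(a0+a))])
        print(b0+d,((f(b0+d)-f(b0))/150).round(3),round(d/30,3))
E
```

```text
from 0
4 [-0.055  0.008] 0.133
8 [-0.111  0.012] 0.267
12 [-0.167  0.013] 0.4
16 [-0.222  0.009] 0.533
20 [-0.278  0.001] 0.667
24 [-0.333 -0.01 ] 0.8
28 [-0.386 -0.025] 0.933
from 24
28 [-0.054 -0.015] 0.133
32 [-0.106 -0.034] 0.267
36 [-0.157 -0.056] 0.4
40 [-0.207 -0.082] 0.533
44 [-0.254 -0.112] 0.667
48 [-0.3   -0.144] 0.8
52 [-0.343 -0.18 ] 0.933
from 48
52 [-0.043 -0.036] 0.133
56 [-0.083 -0.074] 0.267
60 [-0.121 -0.116] 0.4
64 [-0.156 -0.159] 0.533
68 [-0.187 -0.205] 0.667
72 [-0.215 -0.254] 0.8
76 [-0.24  -0.304] 0.933
from 60
64 [-0.035 -0.044] 0.133
68 [-0.066 -0.09 ] 0.267
72 [-0.094 -0.138] 0.4
76 [-0.119 -0.188] 0.533
80 [-0.14 -0.24] 0.667
84 [-0.158 -0.293] 0.8
88 [-0.172 -0.347] 0.933
```

Request:
drive_tool --series '[[1,[-0.055,0.008,0],[0,0,0.133]],[1,[-0.111,0.012,0],[0,0,0.267]],[1,[-0.167,0.013,0],[0,0,0.4]],[1,[-0.222,0.009,0],[0,0,0.533]],[1,[-0.278,0.001,0],[0,0,0.667]],[1,[-0.333,-0.01,0],[0,0,0.8]],[1,[-0.333,-0.01,0],[0,0,0.8]],[1,[-0.333,-0.01,0],[0,0,0.8]]]'

```text
t: 13.9
position: [563.2, 303.4, 260.8]
tool_rot: [[-0.237, 0.971, 0.004], [0.971, 0.237, -0.001], [-0.002, 0.003, -1.0]]
force: [-0.5, -0.4, -4.2]
opening: 0.232
```

Request:
drive_tool --series '[[1,[-0.054,-0.015,0],[0,0,0.133]],[1,[-0.106,-0.034,0],[0,0,0.267]],[1,[-0.157,-0.056,0],[0,0,0.4]],[1,[-0.207,-0.082,0],[0,0,0.533]],[1,[-0.254,-0.112,0],[0,0,0.667]],[1,[-0.3,-0.144,0],[0,0,0.8]],[1,[-0.3,-0.144,0],[0,0,0.8]],[1,[-0.3,-0.144,0],[0,0,0.8]]]'

```text
t: 14.9
position: [518.1, 281.4, 260.7]
tool_rot: [[-0.612, 0.791, 0.003], [0.791, 0.612, 0.0], [-0.002, 0.002, -1.0]]
force: [-1.7, -0.7, -4.1]
opening: 0.233
```

Request:
drive_tool --series '[[1,[-0.043,-0.036,0],[0,0,0.133]],[1,[-0.083,-0.074,0],[0,0,0.267]],[1,[-0.121,-0.116,0],[0,0,0.4]],[1,[-0.156,-0.159,0],[0,0,0.533]],[1,[-0.187,-0.205,0],[0,0,0.667]],[1,[-0.187,-0.205,0],[0,0,0.667]],[1,[-0.187,-0.205,0],[0,0,0.667]]]'

```text
t: 15.78
position: [490.1, 250.6, 260.7]
tool_rot: [[-0.845, 0.534, 0.002], [0.534, 0.845, 0.001], [-0.002, 0.002, -1.0]]
force: [-2.3, -1.7, -3.6]
opening: 0.234
```

```bash
python3 meas.py 8
```

```text
(array([364.62552127, 168.17264387]), array([-0.93653895,  0.35056353]), (np.float64(-6.731597346350036), np.float64(6.2596877437787795)), np.float64(59.95), array([359, 165,  13,   8,  65], dtype=int32)) 
 (array([374.04535543, 168.34583515]), array([-0.91068208,  0.41310791]), (np.float64(-12.184605310761812), np.float64(12.39458750117614)), np.float64(76.43333333333335), array([363, 162,  23,  13,  82], dtype=int32)) 
 (array([204.72587053, 161.40359897]), array([-0.99275316, -0.12017141]), (np.float64(-7.413256761608949), np.float64(7.71838342419892)), np.float64(71.31666666666668), array([198, 158,  15,   7,  77], dtype=int32)) 
 (array([201.89478417, 155.30980216]), array([-0.99116392, -0.13264273]), (np.float64(-10.240117734992445), np.float64(10.972252667005037)), np.float64(37.06666666666666), array([192, 153,  21,   5,  44], dtype=int32))
tab (array([587.93130345, 114.92240969, 214.69120726]), np.float64(0.0401693285520043))
15.875 [490.17308433 250.72218098 260.72339275] [-1.62452291 -3.90969303 -4.51363622] 0.2320121789760163
```

View pics/s8.png

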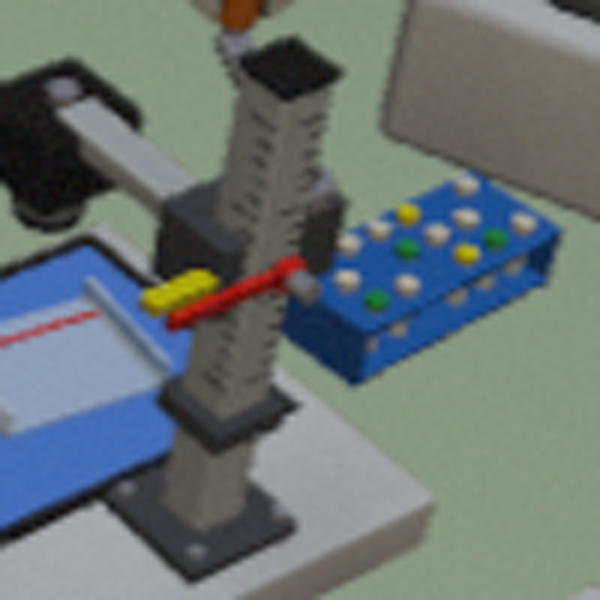

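Request:
drive_tool --series '[[1,[-0.014,-0.024,0.003],[0,0,0.067]],[1,[-0.028,-0.048,0.003],[0,0,0.133]],[1,[-0.041,-0.073,0.003],[0,0,0.2]],[1,[-0.053,-0.098,0.003],[0,0,0.267]],[1,[-0.053,-0.098,0.003],[0,0,0.267]],[1,[-0.053,-0.098,0.003],[0,0,0.267]]]'

```text
t: 16.62
position: [485.1, 240.5, 261.2]
tool_rot: [[-0.914, 0.406, 0.01], [0.406, 0.914, 0.011], [-0.005, 0.014, -1.0]]
force: [7.6, 7.1, -15.2]
opening: 0.227
```

Request:
drive_tool --series '[[1,[-0.009,-0.018,-0.002],[0,0,0]],[1,[-0.018,-0.036,-0.003],[0,0,0]],[1,[-0.018,-0.036,-0.003],[0,0,0]],[1,[-0.018,-0.036,-0.003],[0,0,0]]]'

```text
t: 17.12
position: [485.1, 240.4, 261.8]
tool_rot: [[-0.915, 0.403, 0.018], [0.403, 0.915, 0.022], [-0.007, 0.027, -1.0]]
force: [14.2, 14.6, -19.6]
opening: 0.232
```

```bash
python3 meas.py 9
```

```text
(array([364.67829241, 167.91378348]), array([-0.93789153,  0.34692865]), (np.float64(-6.593022289078171), np.float64(6.396319254645942)), np.float64(59.733333333333334), array([359, 164,  13,   8,  66], dtype=int32)) 
 (array([374.12984711, 168.30423222]), array([-0.90930443,  0.41613153]), (np.float64(-12.091536466383978), np.float64(12.490607861001452)), np.float64(75.21666666666665), array([363, 162,  23,  13,  83], dtype=int32)) 
 (array([204.63636364, 161.32085561]), array([-0.9906232 , -0.13662241]), (np.float64(-7.523997744109494), np.float64(7.608595020636875)), np.float64(71.68333333333334), array([198, 158,  15,   7,  77], dtype=int32)) 
 (array([201.89447907, 155.29519145]), array([-0.99105471, -0.13345624]), (np.float64(-10.242641418144014), np.float64(10.96987614617372)), np.float64(37.43333333333334), array([192, 153,  21,   5,  45], dtype=int32))
tab (array([587.93033407, 114.98542335, 215.57564375]), np.float64(0.004364914766380046))
17.225 [485.11397214 240.34339225 261.77550541] [ 14.53836129  14.94610699 -19.56940606] 0.23369301600586287
```

View pics/s9.png

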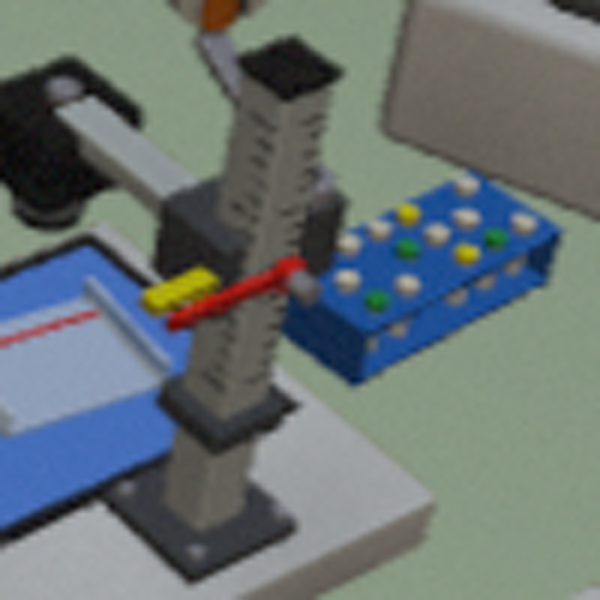

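View pics/t9.png

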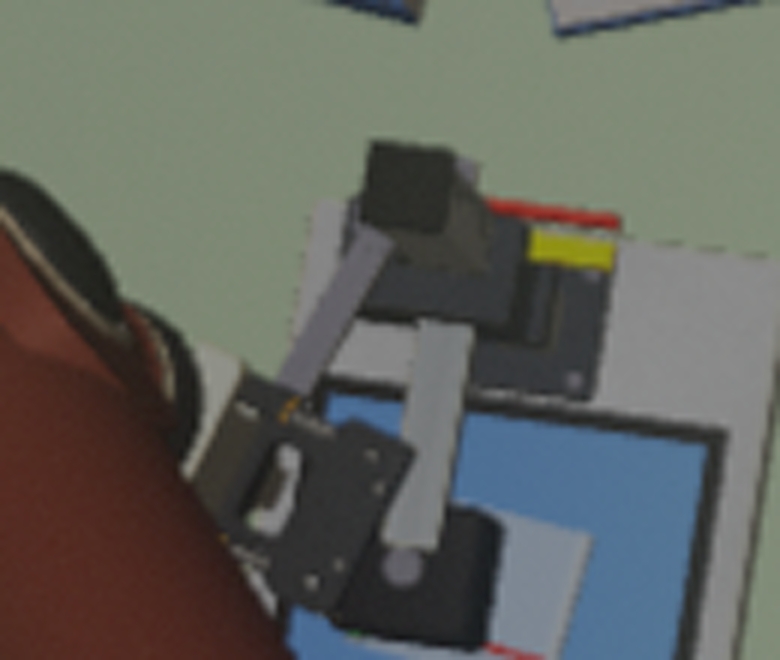

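Request:
drive_tool --series '[[1,[0.009,0.018,-0.003],[0,0,0]],[1,[0.018,0.036,-0.006],[0,0,0]],[1,[0.018,0.036,-0.006],[0,0,0]],[1,[0.018,0.036,-0.006],[0,0,0]],[1,[0.018,0.036,-0.006],[0,0,0]]]'

```text
t: 17.85
position: [485.2, 240.6, 261.4]
tool_rot: [[-0.914, 0.405, 0.011], [0.405, 0.914, 0.011], [-0.006, 0.015, -1.0]]
force: [5.1, 5.4, -9.6]
opening: 0.232
```

```bash
python3 meas.py 10
```

```text
(array([364.68334701, 167.98632759]), array([-0.93713971,  0.3489544 ]), (np.float64(-6.612724076934261), np.float64(6.377724382546715)), np.float64(60.95), array([359, 164,  13,   9,  68], dtype=int32)) 
 (array([374.12173528, 168.3103143 ]), array([-0.9096257,  0.4154288]), (np.float64(-12.101206645572924), np.float64(12.48027553351122)), np.float64(75.30000000000001), array([363, 162,  23,  13,  82], dtype=int32)) 
 (array([204.63672146, 161.35517481]), array([-0.9917336 , -0.12831391]), (np.float64(-7.513464710355722), np.float64(7.619167163692536)), np.float64(71.98333333333333), array([198, 158,  15,   7,  76], dtype=int32)) 
 (array([201.82750995, 155.3003096 ]), array([-0.99070082, -0.13605842]), (np.float64(-10.309151379147673), np.float64(11.039799428086061)), np.float64(37.68333333333333), array([191, 153,  22,   5,  45], dtype=int32))
tab (array([587.92102024, 115.04952041, 215.27677939]), np.float64(0.033634715598938075))
17.95 [485.13050059 240.65124175 261.3706595 ] [ 5.63877358  5.38251675 -9.43121726] 0.23146443218268675
```

```bash
python3 - <<'E'
from h import *
s=load("scene",10);cv2.imwrite("pics/final.png",s['im'])
E
```

```text
(no output)
```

View pics/final.png

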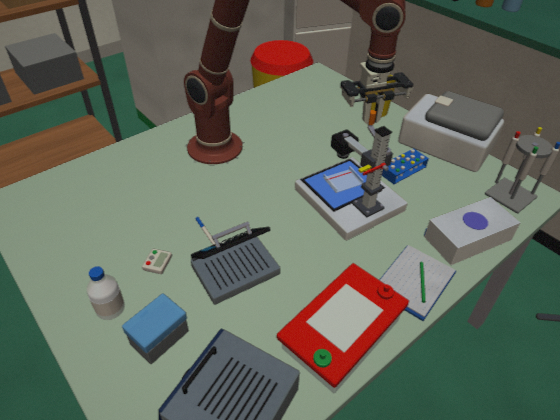

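```bash
python3 -c "
from workcell import manip
print(manip.finish_job()); print(manip.get_obs()['t'])"
```

```text
the job is handed in; nothing more can be done
None
the job is handed in; nothing more can be done
```

The imaging stand is set up as asked, and I handed the job in at about 18 s, with the gripper still holding the orange grip.

- **Screen:** I lifted it by its bar and let go. Depth fits from the two cameras gave 0.788 and 0.798 rad, against a target of 0.785.
- **Carriage height:** I lifted it 61.5 mm by the grip before moving the lever. Before closing, the yellow tab was within about 0.3 mm of the flag. Midway through closing it read about 0.6 mm low. At the end the tab was at 215.3 mm and the flag at about 215.35 mm.
- **Lever:** I swung it about 74° to its stop. Pushing harder there raised the closing force to about 20 N with no further movement, so I eased back to about 7 N.
- **Residual force:** the last reading showed the arm still pulling up on the clamped carriage with about 5 N more than the carriage's weight.
- **Surroundings:** the flag stayed put to within about 0.3 pixel. The other items looked unmoved in the last scene picture. The exception is the red comb, which I could not recheck because the raised camera hid it from view. I never moved the arm near it.

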